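# Open the empty sweet tray for refilling

## Robot

A 6-joint arm with a two-finger parallel gripper is mounted at the origin on the work surface. World frame = base frame: x ahead of the robot, y to its left, z up, the work surface at z = 0. Lengths are in m, angles in degrees, forces in N, time in s.
With the tool pointing down it reaches from about 0.275 to 0.725 m from the base axis. Payload 15.9 kg.
Tool frame: the origin (TCP) lies at the very end of the fingers, on their centre line; the grasp point (between the pads) lies 19 mm behind it; y points along the fingers, x is the direction in which the jaws open and shut, and the axes are right-handed (so a half turn about y gives the same grasp; the last joint's range is limited). The gripper opens to 85 mm and grips with 20 to 120 N. Pads are 22 mm wide; open, the fingers measure 114 mm over their backs; the gripper's body (76 mm by 85 mm) begins 54 mm behind the grasp point. The pads swing forward as they close: fully open they stand 13 mm farther back than shut.
Start: joints at [-72.823, 12.198, -1.971, 75.831, 0, 90], TCP at [0.148, -0.478, 0.231] pointing down, gripper open.
Joint ranges: [-170.91, 170.91], [-42.67, 98.43], [-65.05, 77.54], [-120.47, 116.71], [-90, 82.35], [-180, 180]. Speed limits (degrees/s): [108.29, 108.29, 136.94, 147.25, 180, 180].

## Interface

Orientations are given as a 3x3 rotation matrix whose columns are the frame's x, y, z axes.
In Python, from bench import sensors, grab_frame, job gives the robot as it stands. The module is installed in compiled form; this text tells all that it offers.
- The arm moves only by the shell command python3 -m inch 'ROWS' [OPENING] [FORCE]. ROWS is JSON, one flat list of numbers, 6 for each row, row after row: the shift along the tool's x, y, z in m, then the turn, a rotation vector about the tool's x, y, z in units of 5 degrees (1.0 is 5 degrees). A call has 1 to 12 rows; each row is the pose to reach, as a shift and turn from the pose measured when the call began, along the tool's axes at that moment; what a row does not reach only later rows make up. A row lasts 1/10 s, in which the tool goes at most 50 mm and 8.59 degrees, less where a joint would pass 70% of its speed; a pose out of reach is approached as far as the arm can. A call with a gripper value outside its range is refused whole. OPENING is the gripper's target within -1 to 1 (shut at 1, half-way at 0, fully open at -1), set as the call begins (- or left out, the last holds). The fingers move at their own pace and stop on an object; FORCE is the grip in N (left out, the last holds). Time passes only in rows, so rows that repeat a pose let the fingers close. It gives the time, the measured TCP pose, the force and the opening at its end, in the units of the state.
- sensors.read_state(): the state, without advancing time (a new reading comes with each control period).
- grab_frame(name): name is "scene" or "top" or "wrist"; returns a dict with "color" (384x512x3 uint8, red, green, blue), "K" (3x3 intrinsics, pixels), "k1" (the pictures are not rectified: a ray, as slopes to the right and down, at radius r is drawn at 1 + k1 r^2 times it, then the intrinsics apply), "rvec" (rotation vector, rad) and "tvec" (3), from world to camera coordinates, as OpenCV has them. Camera axes: x right, y down, z forward; pixel columns grow to the right and rows downward; lengths in m; the calibration is good to about 2 mm. A picture is of the moment at which its call begins. There is no depth.
- job.finish_job(): hands the job in, once; it reports no verdict.
The state is a dict: "time_s": time; "q": joint angles; "joint_velocities": joint speeds; "effort": joint torques, N m; "tcp_pos": TCP position; "orientation": TCP orientation; "contact_force": force on the tool from outside, world axes, zero at the start; "ft_torque": the same for the moment, N m; "gripper_width": opening from 0.0 (shut) to 1.0 (fully open).
Only numpy, scipy, OpenCV 4.12 (cv2) and the standard library are available. Lean on these libraries where they do the work, as an engineer would, in place of code of your own. Each camera call takes 0.05 s, during which the arm holds its last target.

## Task

Get the counter's sweet trays ready for a refill, with only one tray out at a time: first push the stocked tray that was left open fully home, then hook a fingertip behind the front lip of the empty tray and draw it out along its rails right to its stop. Use the fingertips only: do not pinch the lip, do not pick anything up, keep the third tray shut, leave everything else where it stands, and finish clear of everything.

Things in the scene. Friction and masses are not known exactly. Their poses are not given: they have to be found in the camera images.
- empty_lane: Lane with the empty tray: fixed lane 104 mm wide, 78 high; origin under it on the counter, +x to its closed back; the tray slides out along -x. Clear roof from x -55 to 104 mm; ahead of it the tray is open from above between cheeks 34 mm high. Tray floor at z 14 mm, 84 mm wide inside, side walls to z 40 mm. Tray home: pocket from lip to roof edge 72 mm long (x -127 to -55).
- empty_tray (a joint): Empty tray, slide of that tray in m: 0 = fully home, grows as the tray comes out along -x of its lane, 0.11 = at its stop. It stays where it is left; about 3 N of rail friction, no spring. Starts home or up to 15 mm out.
- empty_lip_top (a point): Empty tray: middle of the top edge of the tray's upright front lip; moves with the tray, axes as the lane (at x -131, z 62 mm there when home). Lip 104 mm wide, 8 thick (4 either side of this point in x), from this point down 54 mm. Behind it (+x) the pocket is clear down to the floor, 48 mm below this point. Fingers pressing on its outer and inner face at once count as a pinch.
- open_lane: Lane whose tray was left open: fixed lane 104 mm wide, 78 high; origin under it on the counter, +x to its closed back; the tray slides out along -x. Clear roof from x -55 to 104 mm; ahead of it the tray is open from above between cheeks 34 mm high. Its tray is full of wrapped sweets up to 50 mm high.
- open_tray (a joint): Stocked tray left open, slide of that tray in m: 0 = fully home, grows as the tray comes out along -x of its lane, 0.11 = at its stop. It stays where it is left; about 3 N of rail friction, no spring. Starts 50 to 100 mm out.
- open_lip_top (a point): Open stocked tray: middle of the top edge of the tray's upright front lip; moves with the tray, axes as the lane (at x -131, z 62 mm there when home). Lip 104 mm wide, 8 thick (4 either side of this point in x), from this point down 54 mm. 
- shut_lane: Third lane, stocked and shut: fixed lane 104 mm wide, 78 high; origin under it on the counter, +x to its closed back; the tray slides out along -x. Clear roof from x -55 to 104 mm; ahead of it the tray is open from above between cheeks 34 mm high. Its tray is full of sweets; it is not to be opened.
- shut_tray (a joint): Third tray, stocked, slide of that tray in m: 0 = fully home, grows as the tray comes out along -x of its lane, 0.11 = at its stop. It stays where it is left; about 3 N of rail friction, no spring. Starts home and stays so.
- mint_tin: Bystander: metal tin, 38 mm across, 45 high, standing between two lanes; origin at the centre of its underside.
- gum_tub: Bystander: small tub, 38 mm across, 65 high, between two lanes; origin at the centre of its underside.
- gum_carton: Bystander: carton of gum 50 x 70 mm, about 37 high, on the roof of the third (shut) lane; origin under its centre.
- card_terminal: Bystander: payment terminal 165 x 78 x 33 mm on the counter; origin under its centre.
- slip_stack: Bystander: stack of slips 200 x 100 x 28 mm; origin under its centre.
- coin_dish: Bystander: steel dish 110 mm across, 20 high; origin under its centre.
- pen_cup: Bystander: black cup 72 mm across, 90 high; origin under its centre.

How it is judged:
By the outcome, as a careful person would: the job done as asked, in the order asked, and still so for the second after the job is handed in, with the robot touching nothing.
It also fails if it takes over 48 s, if anything falls off the work surface, if the arm or the gripper's body presses on something with over 40 N, if the wrist force passes 120 N, or if a joint passes its speed limit or range.

## Working session

There is one attempt and no reset: what is moved stays moved. The work goes in short steps, Python scripts to look and compute and a shell command to move; the robot and the scene stay as the last step left them, time stands still between calls to the robot, and variables do not carry over. Pictures are saved under pics/ and viewed, and the job is handed in when it is done.

```bash
mkdir -p pics; python3 - <<'E'
from bench import sensors, grab_frame
import cv2,json,numpy as np
print(sensors.read_state())
for n in ("scene","top","wrist"):
    f=grab_frame(n); cv2.imwrite(f"pics/{n}0.png",f["color"][:,:,::-1])
    print(n,f["K"],f["k1"],f["rvec"],f["tvec"])
E
```

```text
{'time_s': 0.0, 'q': array([-7.28229203e+01,  1.22230327e+01, -2.00777477e+00,  7.58302294e+01,
        1.14125664e-03,  8.99972140e+01]), 'joint_velocities': array([-0.02494952,  0.0523786 ,  0.03071456, -0.03176695,  0.02848175,
       -0.03020102]), 'effort': array([ 3.29458497e-03, -6.86181879e+01,  4.87102854e+01,  1.81108550e-02,
        1.15201551e-04, -1.77110371e-05]), 'tcp_pos': array([ 0.14757232, -0.47738384,  0.23083482]), 'orientation': array([[ 2.95372170e-01, -2.95578742e-04,  9.55382224e-01],
       [-9.55381676e-01,  1.02366106e-03,  2.95372317e-01],
       [-1.06529335e-03, -9.99999432e-01,  1.99704737e-05]]), 'contact_force': array([ 1.2817714 ,  0.25898778, -0.32983468]), 'ft_torque': array([-0.01564975,  0.00866846,  0.04832986]), 'gripper_width': 0.9952819411164988}
scene [[405.5111409    0.         261.45530464]
 [  0.         405.5111409  192.99376993]
 [  0.           0.           1.        ]] -0.02572366052568097 [ 1.72724679  1.90081498 -0.70458219] [ 0.02420497 -0.35392441  1.48529189]
top [[395.67212837   0.         256.62752374]
 [  0.         395.67212837 191.64524582]
 [  0.           0.           1.        ]] 0.03311503172124998 [ 2.10954541 -2.14407852  0.20037616] [0.00906275 0.55802469 1.20986634]
wrist [[334.28994135   0.         258.79171337]
 [  0.         334.28994135 194.47549719]
 [  0.           0.           1.        ]] -0.09680114298516809 [-2.31467458  1.7075349   0.27328485] [-0.49726265 -0.0396681   0.38106277]
```

View pics/top0.png

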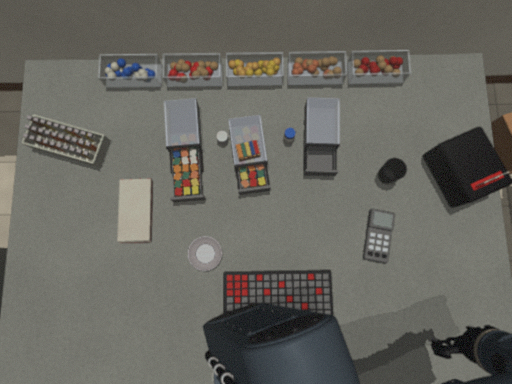

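View pics/scene0.png

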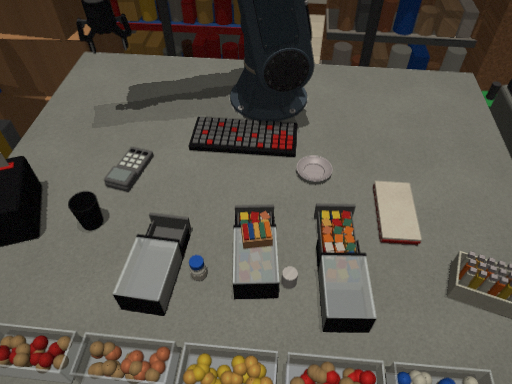

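View pics/wrist0.png

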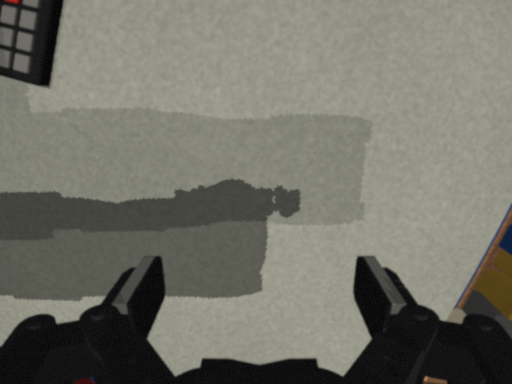

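The top view shows the open stocked lane at about (185,150), the shut lane with its carton at (250,150), and the empty lane at (322,135). The tin and tub stand between them at (222,137) and (290,134). I'll zoom in next.

```bash
python3 - <<'E'
import cv2
a=cv2.imread('pics/top0.png')[85:210,155:355]
cv2.imwrite('pics/top0z.png',cv2.resize(a,None,fx=4,fy=4,interpolation=cv2.INTER_CUBIC))
a=cv2.imread('pics/scene0.png')[195:340,105:385]
cv2.imwrite('pics/scene0z.png',cv2.resize(a,None,fx=2.8,fy=2.8,interpolation=cv2.INTER_CUBIC))
E
```

```text
(no output)
```

View pics/top0z.png

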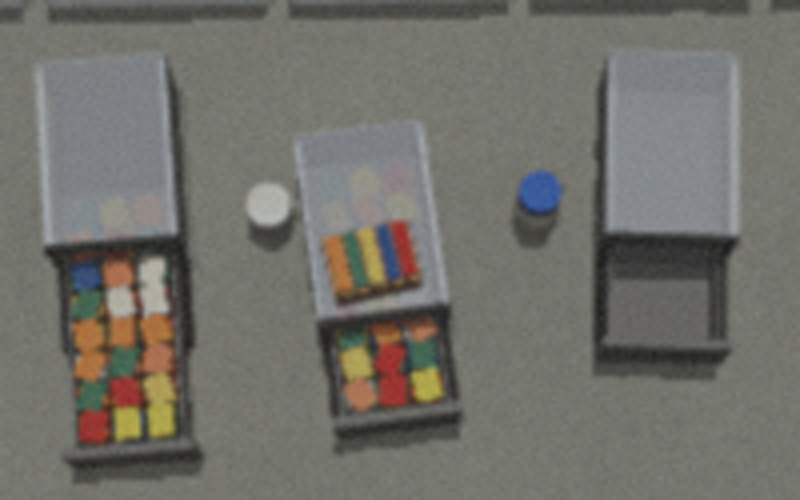

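View pics/scene0z.png

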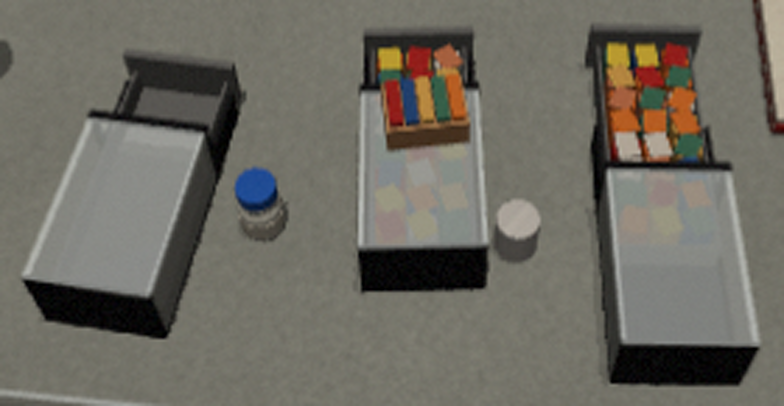

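```bash
cat > h.py <<'E'
import numpy as np,cv2
from bench import sensors,grab_frame
def cam(n,f=None):
    f=f or grab_frame(n)
    R=cv2.Rodrigues(np.array(f["rvec"],float))[0];t=np.array(f["tvec"],float).ravel()
    return f["K"],f["k1"],R,t
def ray(c,uv):
    K,k1,R,t=c
    p=cv2.undistortPoints(np.array([[uv]],float),K,np.array([k1,0,0,0,0]))[0,0]
    return -R.T@t, R.T@np.array([p[0],p[1],1])
def plane(c,uv,z):
    o,d=ray(c,uv); return o+d*(z-o[2])/d[2]
def proj(c,P):
    K,k1,R,t=c
    return cv2.projectPoints(np.array(P,float).reshape(-1,3),cv2.Rodrigues(R)[0],t,K,np.array([k1,0,0,0,0]))[0].reshape(-1,2)
E
python3 - <<'E'
from h import *
T=cam("top");S=cam("scene")
tz=lambda p:((p[0]+.5)/4-.5+155,(p[1]+.5)/4-.5+85)
sz=lambda p:((p[0]+.5)/2.8-.5+105,(p[1]+.5)/2.8-.5+195)
np.set_printoptions(precision=4,suppress=True)
# order roof: front left(y+), front right, back left, back right ; lip left,right
D={'open':dict(t=[(45,247),(180,237),(37,65),(163,57)],tl=[(68,455),(200,448)],s=[(730,166),(608,168),(757,345),(612,347)],sl=[(700,30),(590,28)]),
'shut':dict(t=[(317,318),(450,303),(294,135),(421,122)],tl=[(335,425),(460,408)],s=[(482,92),(360,90),(487,247),(360,247)],sl=[(473,32),(365,32)]),
'empty':dict(t=[(602,236),(738,238),(609,53),(738,53)],tl=[(600,347),(730,350)],s=[(213,130),(92,117),(155,297),(27,280)],sl=[(238,67),(125,52)])}
for k,d in D.items():
  for nm,c,f,pts,lip in(('top',T,tz,d['t'],d['tl']),('scene',S,sz,d['s'],d['sl'])):
    P=np.array([plane(c,f(p),.078) for p in pts])[:,:2]; L=np.array([plane(c,f(p),.062) for p in lip])[:,:2]
    fm=P[:2].mean(0);bm=P[2:].mean(0); ax=bm-fm
    u=ax/np.linalg.norm(ax); o=fm+u*.055; lm=L.mean(0)
    print(k,nm,'len',np.linalg.norm(ax),'wid',np.linalg.norm(P[0]-P[1]),np.linalg.norm(P[2]-P[3]),'yaw',np.degrees(np.arctan2(*u[::-1])),'front',fm,'orig',o,'lip',lm,'lipx',(lm-o)@u,'lipw',np.linalg.norm(L[0]-L[1]))
print(plane(T,tz((270,203)),.045),plane(T,tz((540,188)),.065),plane(S,sz((518,217)),.045),plane(S,sz((256,186)),.065))
E
```

```text
open top len 0.15333243847825015 wid 0.10716518057435288 0.1020323945793372 yaw 4.677251342090008 front [0.7075 0.2327] orig [0.7623 0.2372] lip [0.5408 0.2159] lipx -0.22244935258755713 lipw 0.10358308557001203
open scene len 0.15762267594387325 wid 0.1029888769600256 0.10929597183368639 yaw 2.128440612004269 front [0.707  0.2359] orig [0.762  0.2379] lip [0.5451 0.2219] lipx -0.2173369880470487 lipw 0.10376968502607216
shut top len 0.1529112432733209 wid 0.10582351673436527 0.10304630729697926 yaw 7.101622057426729 front [0.648  0.0179] orig [0.7026 0.0247] lip [0.5656 0.0082] lipx -0.1379917054265848 lipw 0.09982936726651923
shut scene len 0.1531020915106756 wid 0.10770252620872343 0.10097536923861339 yaw 6.724877575677055 front [0.6489 0.0205] orig [0.7035 0.0269] lip [0.5695 0.0102] lipx -0.1350569350206839 lipw 0.10142742572165621
empty top len 0.1557489219183875 wid 0.10819851393172314 0.10482418153788742 yaw -3.6176532724919896 front [ 0.7047 -0.2111] orig [ 0.7596 -0.2146] lip [ 0.6174 -0.2058] lipx -0.14248140647361002 lipw 0.10344699365560493
empty scene len 0.15612672319708135 wid 0.10758754696110688 0.1032012829014716 yaw -2.9428510287648524 front [ 0.7059 -0.2068] orig [ 0.7609 -0.2096] lip [ 0.6232 -0.2043] lipx -0.1377251253116714 lipw 0.10806389558583356
[0.7492 0.1103 0.045 ] [ 0.7518 -0.1101  0.065 ] [0.7475 0.1128 0.045 ] [ 0.7509 -0.1083  0.065 ]
```

Measured so far:
- **Open lane:** yaw about 4.5°, lip at about (0.543, 0.219), 85–90 mm out.
- **Empty lane:** yaw about -3.3°, lip at about (0.620, -0.205), about 9 mm out.
- **Sizes:** widths of 101–109 mm match the stated 104 mm.

I'll shut the gripper and make the first half of the travel.

```bash
python3 -m inch '[-0.03,0,0.03,0,0.5,0, -0.07,0,0.07,0,1.2,0, -0.105,0,0.105,0,2,0, -0.14,0,0.14,0,2.58,0, -0.175,0,0.175,0,2.58,0, -0.21,0,0.21,0,2.58,0, -0.245,0,0.245,0,2.58,0, -0.28,0,0.27,0,2.58,0]' 1 40; python3 -c "
from bench import sensors;print(sensors.read_state())"
```

```text
time_s: 1.05
tcp_pos: [0.3227, -0.1317, 0.2313]
orientation: [[0.075, 0.001, 0.997], [-0.997, 0.0, 0.075], [-0.0, -1.0, 0.001]]
contact_force: [1.4, -0.1, 0.5]
gripper_width: -0.002
{'time_s': 1.05, 'q': array([-2.22213990e+01, -5.68872234e+00, -2.10914843e+01,  7.45757017e+01,
        2.67738330e-02,  1.53503871e+02]), 'joint_velocities': array([75.85150362, -6.10284757, -5.45468748,  0.78899299,  0.20750865,
       75.26412586]), 'effort': array([-17.96693444, -40.7268548 ,  47.79998302,   0.92158847,
        -0.07339019,  -3.51542942]), 'tcp_pos': array([ 0.32268862, -0.13166809,  0.23133983]), 'orientation': array([[ 7.45390761e-02,  5.24686607e-04,  9.97217956e-01],
       [-9.97218062e-01,  2.90432710e-04,  7.45389313e-02],
       [-2.50515135e-04, -9.99999820e-01,  5.44875547e-04]]), 'contact_force': array([ 1.36464897, -0.0603181 ,  0.51989261]), 'ft_torque': array([-0.02569456, -0.06069469, -0.0295323 ]), 'gripper_width': -0.0020466952332175515}
```

The wrist's last joint needs the half-turned equivalent pose to reach the left side. I'll turn it while travelling.

```bash
python3 -m inch '[-0.025,0,0.015,0,-1.5,0, -0.05,0,0.03,0,-3,0, -0.08,0,0.045,0,-4.5,0, -0.11,0,0.06,0,-6,0, -0.14,0,0.08,0,-7.5,0, -0.17,0,0.1,0,-9,0, -0.2,0,0.115,0,-10.5,0, -0.23,0,0.13,0,-12,0, -0.26,0,0.15,0,-13.5,0, -0.285,0,0.165,0,-15,0, -0.31,0,0.18,0,-16.5,0, -0.33,0,0.19,0,-18,0]'
```

```text
time_s: 2.25
tcp_pos: [0.4881, 0.2131, 0.2312]
orientation: [[0.997, 0.0, -0.08], [0.08, 0.0, 0.997], [0.0, -1.0, 0.0]]
contact_force: [0.1, -0.5, 0.3]
gripper_width: -0.003
```

```bash
python3 -m inch '[0,0,0,0,-1.5,0, 0,0,0,0,-3,0, 0,0.01,0,0,-4.5,0, 0,0.02,0,0,-6,0, 0,0.03,0,0,-7.5,0, 0,0.04,0,0,-9,0, 0,0.05,0,0,-10.5,0, 0,0.06,0,0,-12,0, 0,0.07,0,0,-13.5,0, 0,0.08,0,0,-15,0, 0,0.08,0,0,-16.5,0, 0,0.08,0,0,-18,0]'; python3 - <<'E'
from h import *
f=grab_frame("wrist"); cv2.imwrite("pics/wrist1.png",f["color"][:,:,::-1])
f=grab_frame("top"); cv2.imwrite("pics/top1.png",cv2.resize(f["color"][85:260,155:355,::-1],None,fx=3,fy=3,interpolation=cv2.INTER_CUBIC))
E
```

```text
time_s: 3.45
tcp_pos: [0.4878, 0.2129, 0.1507]
orientation: [[-0.086, -0.001, -0.996], [0.996, -0.0, -0.086], [-0.0, -1.0, 0.001]]
contact_force: [-1.0, -0.3, 0.3]
gripper_width: -0.001
```

View pics/wrist1.png

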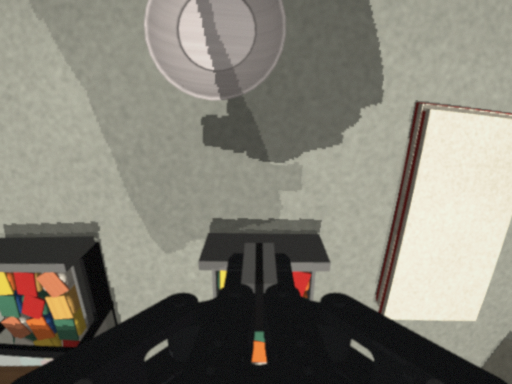

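View pics/top1.png

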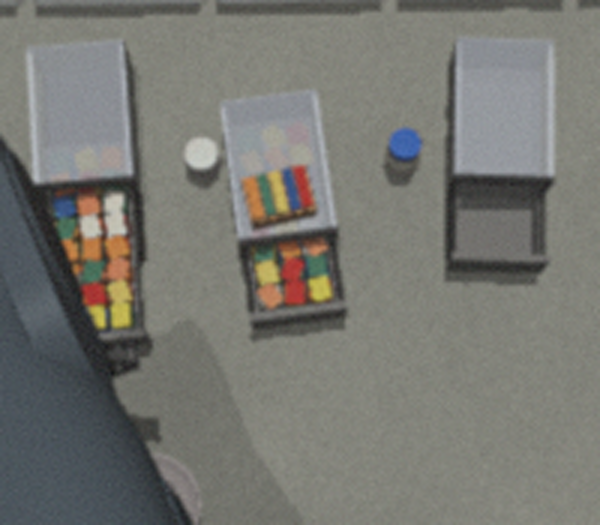

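The fingertips are lined up with the lip's middle. The lip's top edge runs from (200,266) to (328,266) in the wrist view. I'll check it with a ray.

```bash
python3 - <<'E'
from h import *
np.set_printoptions(precision=4,suppress=True)
c=cam("wrist")
for uv in [(200,267),(328,267),(200,262),(328,262),(208,234),(321,234)]: print(uv,plane(c,uv,.062),plane(c,uv,.008))
E
```

```text
(200, 267) [0.548  0.1735 0.062 ] [0.5802 0.1654 0.008 ]
(328, 267) [0.5398 0.2744 0.062 ] [0.5701 0.2898 0.008 ]
(200, 262) [0.5435 0.1735 0.062 ] [0.5747 0.1653 0.008 ]
(328, 262) [0.5353 0.2737 0.062 ] [0.5646 0.2889 0.008 ]
(208, 234) [0.5188 0.179  0.062 ] [0.5443 0.1721 0.008 ]
(321, 234) [0.5118 0.2647 0.062 ] [0.5356 0.2778 0.008 ]
```

```bash
python3 -m inch '[0.003,0.03,0,0,0,0, 0.006,0.06,0,0,0,0, 0.006,0.09,0,0,0,0, 0.006,0.11,0,0,0,0, 0.006,0.118,0,0,0,0, 0.006,0.118,-0.01,0,0,0, 0.006,0.118,-0.02,0,0,0, 0.006,0.118,-0.03,0,0,0, 0.006,0.118,-0.035,0,0,0, 0.006,0.118,-0.04,0,0,0, 0.006,0.118,-0.045,0,0,0, 0.006,0.118,-0.05,0,0,0]'
```

```text
time_s: 4.8
tcp_pos: [0.5374, 0.2229, 0.0331]
orientation: [[-0.078, -0.001, -0.997], [0.997, -0.0, -0.078], [-0.0, -1.0, 0.001]]
contact_force: [-2.7, -0.8, 2.3]
gripper_width: -0.0
```

```bash
python3 -m inch '[0,0,-0.005,0,0,0, 0,0,-0.01,0,0,0, 0,0,-0.015,0,0,0, 0,0,-0.02,0,0,0, 0,0,-0.025,0,0,0, 0,0,-0.03,0,0,0, 0,0,-0.035,0,0,0, 0,0,-0.04,0,0,0, 0,0,-0.045,0,0,0, 0,0,-0.05,0,0,0, 0,0,-0.055,0,0,0, 0,0,-0.06,0,0,0]'
```

```text
time_s: 6.0
tcp_pos: [0.5977, 0.2275, 0.033]
orientation: [[-0.078, -0.001, -0.997], [0.997, -0.0, -0.078], [-0.0, -1.0, 0.001]]
contact_force: [-4.0, -2.2, 1.4]
gripper_width: 0.002
```

```bash
python3 -m inch '[0,0,-0.004,0,0,0, 0,0,-0.008,0,0,0, 0,0,-0.011,0,0,0, 0,0,-0.013,0,0,0, 0,0,-0.014,0,0,0]'; for i in 1 2 3 ; do python3 -m inch '[0,0,-0.0015,0,0,0, 0,0,-0.003,0,0,0]' | egrep "tcp|contact"; done
```

```text
time_s: 6.5
tcp_pos: [0.6117, 0.2286, 0.033]
orientation: [[-0.078, -0.001, -0.997], [0.997, -0.0, -0.078], [-0.0, -1.0, 0.001]]
contact_force: [-2.7, -2.2, 1.2]
gripper_width: -0.001
tcp_pos: [0.6129, 0.2287, 0.0328]
contact_force: [-25.9, -3.9, 15.9]
tcp_pos: [0.6128, 0.2287, 0.0327]
contact_force: [-34.5, -6.3, 24.0]
tcp_pos: [0.6127, 0.2287, 0.0326]
contact_force: [-35.2, -4.8, 25.4]
```

A firm stop at x = 0.613, against the predicted home of about 0.616. I'll back off and look.

```bash
python3 -m inch '[0,0,0.003,0,0,0, 0,0,0.015,0,0,0, 0,0,0.035,0,0,0, 0,0,0.06,0,0,0, 0,0,0.09,0,0,0, 0,-0.02,0.11,0,0,0, 0,-0.05,0.11,0,0,0, 0,-0.09,0.11,0,0,0, 0,-0.12,0.11,0,0,0, 0,-0.13,0.11,0,0,0]'; python3 - <<'E'
from h import *
f=grab_frame("wrist"); cv2.imwrite("pics/wrist2.png",f["color"][:,:,::-1])
f=grab_frame("scene"); cv2.imwrite("pics/scene2.png",cv2.resize(f["color"][195:340,105:385,::-1],None,fx=2.8,fy=2.8,interpolation=cv2.INTER_CUBIC))
E
```

```text
time_s: 8.1
tcp_pos: [0.5067, 0.2211, 0.1678]
orientation: [[-0.079, -0.01, -0.997], [0.997, 0.001, -0.079], [0.002, -1.0, 0.01]]
contact_force: [0.2, -0.3, -0.0]
gripper_width: -0.0
```

View pics/wrist2.png

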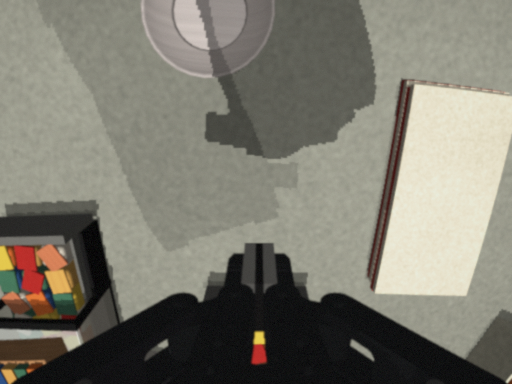

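View pics/scene2.png

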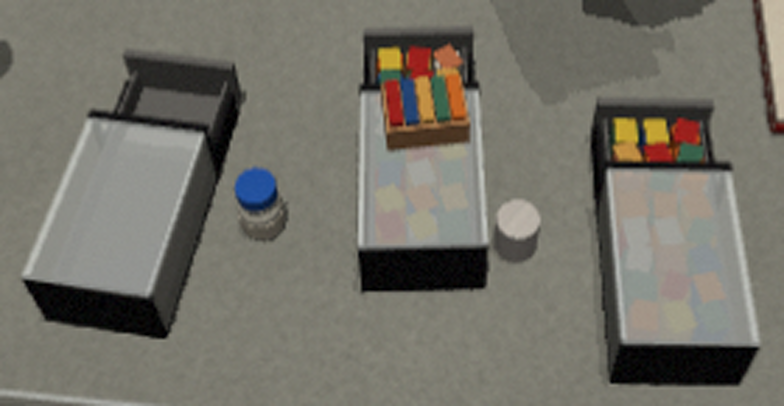

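```bash
python3 - <<'E'
from h import *
np.set_printoptions(precision=4,suppress=True)
S=cam("scene")
sz=lambda p:((p[0]+.5)/2.8-.5+105,(p[1]+.5)/2.8-.5+195)
for n,l,r in(('open',[(713,103),(595,101)],[(730,166),(608,168)]),('shut',[(473,32),(365,32)],[(482,92),(360,90)])):
    L=np.mean([plane(S,sz(p),.062) for p in l],0);R=np.mean([plane(S,sz(p),.078) for p in r],0);print(n,L,R,np.linalg.norm((L-R)[:2]))
s=sensors.read_state();print(s['tcp_pos'],s['orientation'],s['q'])
E
```

```text
open [0.6292 0.2279 0.062 ] [0.707  0.2359 0.078 ] 0.07824102148786444
shut [0.5695 0.0102 0.062 ] [0.6489 0.0205 0.078 ] 0.08006206583389334
[0.5054 0.2204 0.1641] [[-0.0793 -0.0142 -0.9967]
 [ 0.9968 -0.0009 -0.0793]
 [ 0.0003 -0.9999  0.0143]] [23.4026 20.1095 -1.1264 69.5328  0.278  18.8502]
```

The open tray's lip-to-roof gap is 78 mm, against 80 mm for the shut reference, so it is home. Next I'll move above the empty tray's pocket.

```bash
python3 -m inch '[-0.02,-0.01,-0.005,-0.1,0.1,0, -0.06,-0.014,-0.015,-0.16,0.3,0, -0.105,-0.014,-0.026,-0.16,0.5,0, -0.15,-0.014,-0.037,-0.16,0.7,0, -0.195,-0.014,-0.048,-0.16,0.9,0, -0.24,-0.014,-0.059,-0.16,1.1,0, -0.285,-0.014,-0.071,-0.16,1.3,0, -0.33,-0.014,-0.083,-0.16,1.57,0, -0.37,-0.014,-0.094,-0.16,1.57,0, -0.4,-0.014,-0.101,-0.16,1.57,0, -0.425,-0.014,-0.107,-0.16,1.57,0, -0.437,-0.014,-0.11,-0.16,1.57,0]'; python3 -m inch '[0,0,0,0,0,0,0,0,0,0,0,0]'; python3 - <<'E'
from h import *
np.set_printoptions(precision=4,suppress=True)
f=grab_frame("wrist"); cv2.imwrite("pics/wrist3.png",f["color"][:,:,::-1])
f=grab_frame("top"); cv2.imwrite("pics/top3.png",cv2.resize(f["color"][85:260,155:355,::-1],None,fx=3,fy=3,interpolation=cv2.INTER_CUBIC))
s=sensors.read_state();print(s['tcp_pos'],s['orientation'],s['q'])
E
```

```text
time_s: 9.45
tcp_pos: [0.6496, -0.2086, 0.1737]
orientation: [[0.059, -0.003, -0.998], [0.998, -0.0, 0.059], [-0.0, -1.0, 0.003]]
contact_force: [-0.6, 0.3, 0.3]
gripper_width: 0.001
time_s: 9.65
tcp_pos: [0.6489, -0.2083, 0.1716]
orientation: [[0.06, -0.006, -0.998], [0.998, 0.001, 0.06], [0.001, -1.0, 0.006]]
contact_force: [0.2, 0.4, -0.0]
gripper_width: 0.002
[ 0.6492 -0.2077  0.1729] [[ 0.0586 -0.0041 -0.9983]
 [ 0.9983  0.0005  0.0586]
 [ 0.0003 -1.      0.0042]] [-17.7174  35.9081  25.0428  79.3688  -0.0448 -14.3592]
```

View pics/wrist3.png

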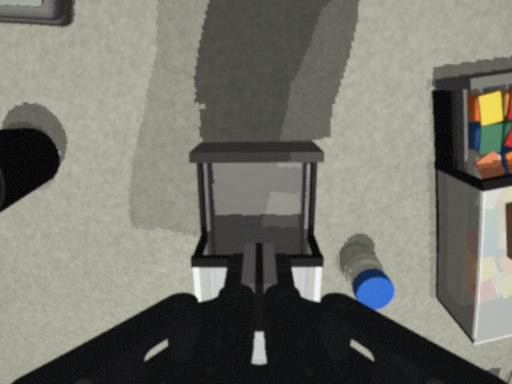

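View pics/top3.png

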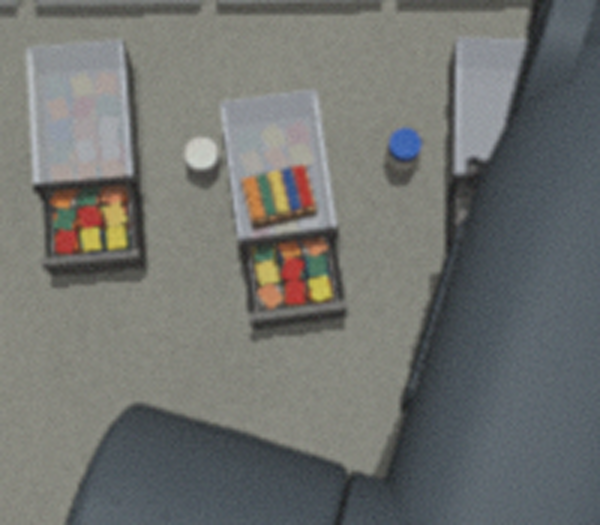

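```bash
python3 - <<'E'
from h import *
np.set_printoptions(precision=4,suppress=True)
c=cam("wrist"); print(ray(c,(256,192))[0])
for uv in [(190,160),(323,160),(190,152),(323,152),(198,143),(316,143)]: print(uv,plane(c,uv,.062))
print('roof',plane(c,(193,265),.078),plane(c,(322,265),.078),plane(c,(193,257),.078))
print('tcp',proj(c,[[.6492,-.2077,.1729],[.6492,-.2077,.03]]))
E
```

```text
[ 0.5713 -0.2009  0.3161]
(190, 160) [ 0.6208 -0.2573  0.062 ]
(323, 160) [ 0.6269 -0.1542  0.062 ]
(190, 152) [ 0.6145 -0.2565  0.062 ]
(323, 152) [ 0.6206 -0.1542  0.062 ]
(198, 143) [ 0.608  -0.2496  0.062 ]
(316, 143) [ 0.6133 -0.1595  0.062 ]
roof [ 0.7035 -0.2619  0.078 ] [ 0.7096 -0.1579  0.078 ] [ 0.6962 -0.261   0.078 ]
tcp [[254.2116 259.1286]
 [256.2549 180.6987]]
```

The lip's inner face is at x ≈ 0.624, and the roof edge at 0.7065. The TCP at (0.649, -0.208) is centred in the pocket and clear on all sides. I'll lower it straight down to z ≈ 0.032.

```bash
python3 -m inch '[0,0.02,0,0,0,0, 0,0.05,0,0,0,0, 0,0.08,0,0,0,0, 0,0.105,0,0,0,0, 0,0.125,0,0,0,0, 0,0.135,0,0,0,0, 0,0.14,0,0,0,0, 0,0.14,0,0,0,0]'; python3 -c "
from bench import sensors;s=sensors.read_state();print(s['tcp_pos'],s['contact_force'])"
```

```text
time_s: 10.6
tcp_pos: [0.6489, -0.2073, 0.0335]
orientation: [[0.058, -0.003, -0.998], [0.998, 0.0, 0.058], [0.0, -1.0, 0.003]]
contact_force: [-0.9, 0.1, 0.2]
gripper_width: -0.001
[ 0.64894565 -0.20732023  0.03351126] [-0.87985092  0.07468927  0.21442507]
```

```bash
python3 -m inch '[0,0,0.004,0,0,0, 0,0,0.008,0,0,0, 0,0,0.012,0,0,0, 0,0,0.016,0,0,0, 0,0,0.02,0,0,0, 0,0,0.025,0,0,0, 0,0,0.03,0,0,0, 0,0,0.035,0,0,0, 0,0,0.04,0,0,0, 0,0,0.045,0,0,0, 0,0,0.05,0,0,0, 0,0,0.055,0,0,0]'; python3 -m inch '[0,0,0.005,0,0,0, 0,0,0.01,0,0,0, 0,0,0.015,0,0,0, 0,0,0.02,0,0,0, 0,0,0.025,0,0,0, 0,0,0.03,0,0,0, 0,0,0.035,0,0,0]'
```

```text
time_s: 11.8
tcp_pos: [0.5936, -0.2042, 0.0337]
orientation: [[0.058, -0.004, -0.998], [0.998, 0.0, 0.058], [-0.0, -1.0, 0.004]]
contact_force: [3.6, -2.3, 1.2]
gripper_width: 0.001
time_s: 12.5
tcp_pos: [0.5582, -0.2021, 0.0337]
orientation: [[0.058, -0.004, -0.998], [0.998, 0.0, 0.058], [0.0, -1.0, 0.004]]
contact_force: [2.3, -2.8, -0.0]
gripper_width: 0.004
```

```bash
python3 -m inch '[0,0,0.003,0,0,0, 0,0,0.006,0,0,0, 0,0,0.009,0,0,0, 0,0,0.012,0,0,0, 0,0,0.015,0,0,0, 0,0,0.017,0,0,0, 0,0,0.018,0,0,0]'; for i in 1 2 3 4; do python3 -m inch '[0,0,0.0015,0,0,0, 0,0,0.003,0,0,0]' | egrep "tcp|contact"; done
```

```text
time_s: 13.2
tcp_pos: [0.54, -0.2009, 0.0338]
orientation: [[0.058, -0.004, -0.998], [0.998, 0.0, 0.058], [0.0, -1.0, 0.004]]
contact_force: [3.4, -2.4, -1.1]
gripper_width: -0.006
tcp_pos: [0.5369, -0.2008, 0.0338]
contact_force: [2.8, -1.6, -1.4]
tcp_pos: [0.5338, -0.2006, 0.0338]
contact_force: [3.0, -1.9, -1.3]
tcp_pos: [0.5307, -0.2004, 0.0338]
contact_force: [3.2, -2.4, -1.3]
tcp_pos: [0.5306, -0.2004, 0.0342]
contact_force: [29.7, -1.6, -18.9]
```

It stopped firmly at x = 0.531 with the force rising from 3 to 30 N (predicted about 0.535). I'll ease off the lip inside the pocket, lift out, and move clear.

```bash
python3 -m inch '[0,0,-0.003,0,0,0, 0,0,-0.008,0,0,0, 0,0,-0.014,0,0,0, 0,0,-0.016,0,0,0, 0,-0.015,-0.016,0,0,0, 0,-0.045,-0.016,0,0,0, 0,-0.08,-0.016,0,0,0, 0,-0.12,-0.016,0,0,0, 0,-0.15,-0.016,0,0,0, 0,-0.165,-0.016,0,0,0, 0,-0.17,-0.016,0,0,0]'; python3 -m inch '[0,-0.01,0.03,0,0,0, 0,-0.02,0.07,0,0,0, 0,-0.02,0.11,0,0,0, 0,-0.02,0.14,0,0,0, 0,-0.02,0.16,0,0,0,0,-0.02,0.16,0,0,0,0,-0.02,0.16,0,0,0]';python3 - <<'E'
from h import *
f=grab_frame("scene"); cv2.imwrite("pics/scene4.png",cv2.resize(f["color"][160:340,105:385,::-1],None,fx=2.8,fy=2.8,interpolation=cv2.INTER_CUBIC))
f=grab_frame("top"); cv2.imwrite("pics/top4.png",cv2.resize(f["color"][85:235,155:355,::-1],None,fx=4,fy=4,interpolation=cv2.INTER_CUBIC))
f=grab_frame("wrist"); cv2.imwrite("pics/wrist4.png",f["color"][:,:,::-1])
E
```

```text
time_s: 15.1
tcp_pos: [0.5469, -0.2016, 0.2059]
orientation: [[0.058, 0.004, -0.998], [0.998, -0.001, 0.058], [-0.0, -1.0, -0.004]]
contact_force: [-1.0, -0.1, -0.3]
gripper_width: -0.002
time_s: 15.8
tcp_pos: [0.387, -0.1924, 0.2249]
orientation: [[0.058, 0.004, -0.998], [0.998, -0.0, 0.058], [-0.0, -1.0, -0.004]]
contact_force: [-0.1, 0.2, 0.2]
gripper_width: 0.001
```

View pics/scene4.png

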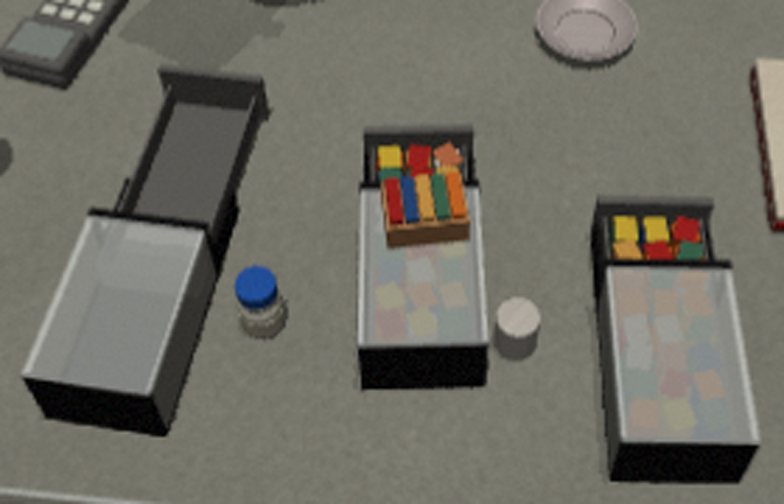

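View pics/top4.png

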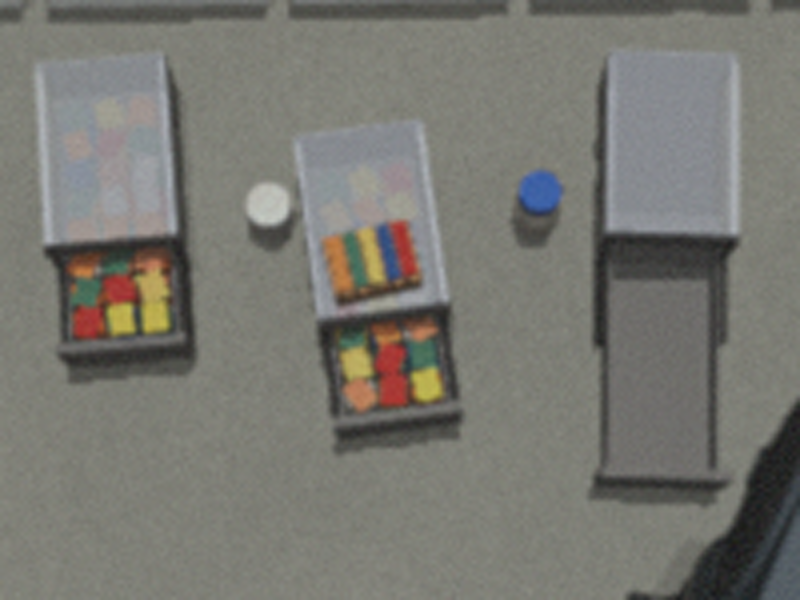

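Both trays look right, and the carton, tin, tub and shut lane haven't moved. I'll check the slides numerically.

```bash
python3 - <<'E'
from h import *
np.set_printoptions(precision=4,suppress=True)
T=cam("top");S=cam("scene")
tz=lambda p:((p[0]+.5)/4-.5+155,(p[1]+.5)/4-.5+85)
sz=lambda p:((p[0]+.5)/2.8-.5+105,(p[1]+.5)/2.8-.5+160)
for n,c,f,l,r in(('empty top',T,tz,[(598,477),(727,481)],[(602,236),(738,238)]),('empty scene',S,sz,[(163,70),(265,80)],[(92,214),(213,228)]),
 ('open top',T,tz,[(60,352),(187,344)],[(45,247),(180,237)]),('shut top',T,tz,[(335,425),(460,408)],[(317,318),(450,303)])):
    L=np.mean([plane(c,f(p),.062) for p in l],0);R=np.mean([plane(c,f(p),.078) for p in r],0);print(n,L,R,'slide',np.linalg.norm((L-R)[:2])-.076)
s=sensors.read_state();print(s['time_s'],s['contact_force'],s['joint_velocities'])
E
```

```text
empty top [ 0.5123 -0.199   0.062 ] [ 0.7047 -0.2111  0.078 ] slide 0.1167890255139425
empty scene [ 0.5201 -0.1971  0.062 ] [ 0.7054 -0.2069  0.078 ] slide 0.1095450450621563
open top [0.6246 0.2255 0.062 ] [0.7075 0.2327 0.078 ] slide 0.007177075917838602
shut top [0.5656 0.0082 0.062 ] [0.648  0.0179 0.078 ] slide 0.006993314556026309
16.05 [-0.3608 -0.3127  0.2362] [-0.0565 -0.2605 -0.2152  0.0557  0.0219 -0.1973]
```

The top view reads about 7 mm long everywhere, including on the shut reference tray. Allowing for that, the empty tray is at about 110 mm and the open tray at about 0. The arm is clear and still, so I'm handing in.

```bash
python3 -c "
from bench import job;print(job.finish_job())"
```

```text
the job is handed in; nothing more can be done
None
```

The job is done and handed in at about 16 s of the 48 s allowed. With the gripper shut, I pushed the stocked tray home. Then I hooked the fingertips behind the empty tray's lip and drew it out to its stop.

- **Stocked tray:** it met a firm stop at about 35 N. Its gap from lip to roof afterwards matched the shut tray's (78 mm against 80 mm).
- **Empty tray:** rail friction was about 3 N until it hit a firm stop at about 30 N. The scene view puts its slide at 109.5 mm.
- **Disagreement between views:** the top view reads about 7 mm long. It gives 117 mm for the empty tray, and 7 mm for both the pushed tray and the untouched shut tray. I took this as a bias in my edge picking, and with it removed the views agree.
- **Everything else:** the shut tray, carton, tin and tub look unmoved in the last pictures. I did not measure the other bystanders again. The arm ended still and clear, with contact force near zero.

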